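# Latch the doming block in its bench holder

## Task

Put the steel doming block (the one with round hollows in its top) hollows up into the open mouth of the bench holder's channel, either end first, and push it along past the sprung pawl, against the spring plunger, until the pawl clicks shut behind it and keeps it there. Push gently, by feel: never press on the plunger with more than about 25 N, then let go. Leave the plain block and everything else on the bench where it is.

Things in the scene. Friction and masses are not known exactly. Their poses are not given: they have to be found in the camera images.
- block_center (a point): Centre of the doming block, half-way up: a loose steel block 56 (x) x 40 (y) x 38 (z) mm, about 0.5 kg, with one round hollow 26 mm wide and two 10 mm wide, 10 mm deep, in its top. x is its long axis; z up. Standing on the bench its centre is 19 mm up. Grasp it across the 40 mm width, fingertips no deeper than 18 mm below its top when it goes in the holder. It works either end first.
- holder: Bench holder fixed to the bench: steel plate 300 (x) x 110 (y) x 8 mm, origin at its underside's centre. A channel runs along its x axis at y = 0; push the block towards +x. Rails 42 mm apart inside, x = -85 to +95 mm, are 16 mm high above the underside. In the channel the block's centre is 27 mm above the underside. Keep fingertips 27 mm or more above it: clear of rails and pawl.
- mouth (a point): Middle of the channel's open mouth, on the plate's top (8 mm up), at x = -108 mm of the holder. From here the rails' flared ends narrow from about 58 mm to 42 mm over 23 mm. Behind it towards -x lie 42 mm of bare plate to set the block down on. The block touches no pawl until its centre is 35 mm inside the mouth. A held block pressed down on the plate drags.
- channel_end (a point): Point in the channel's midline, 30 mm up, at x = +95 mm. About here a crosspiece 46 mm high carries a spring plunger facing the block. It and the pawl sit on a carriage clamped at another depth each time, not measured: the latched block's centre is 45 to 85 mm short of this point. The plunger yields at 3 N/mm for 20 mm; it is met 3 mm before the latched position.
- pawl (a joint): Sprung pawl on the channel's +y side, 16 to 24 mm up: steel finger 33 mm long on an upright pin. rad: 0 = sprung in, 8 mm into the block's path; the passing block swings it out to about 0.25; it snaps to 0 behind the block's rear face. The block must go 1 to 2 mm past its latched position to click: push there about 13 N of spring plus 2 to 7 N of friction and pawl; then the pawl holds it.
- plain_center (a point): Centre of the plain bench block, half-way up: same size and steel as the doming block but no hollows. Leave it alone.
- dish: White bowl, 90 mm across, 22 mm high; origin centre of underside. Bystander.
- tweezers: Steel tweezers lying flat, 150 mm long along x, 12 mm wide, 6 mm high; origin at mid-length. Bystander.
- hammer: Hammer lying along x, 240 mm long. Bystander.
- jar: Jar, 56 mm across, 65 mm high; origin centre of underside. Bystander.
- setting_a: Brass ring setting, 26 mm across, 7 mm high. Bystander.
- setting_b: Brass ring setting, 22 mm across, 6 mm high. Bystander.
Mind the look-alikes: they are no part of the job. Leave any blue, pink or red look-alike of the part that bears block_center alone.

How it is judged:
By the outcome, as a careful person would: the job done as asked, in the order asked, and still so for the second after the job is handed in, with the robot touching nothing.
It also fails if it takes over 53 s, if anything falls off the work surface, if the arm or the gripper's body presses on something with over 40 N, if the wrist force passes 120 N, or if a joint passes its speed limit or range.

## Robot

A 7-joint arm with a two-finger parallel gripper is mounted at the origin on the work surface. World frame = base frame: x ahead of the robot, y to its left, z up, the work surface at z = 0. Lengths are in m, angles in rad, forces in N, time in s.
With the tool pointing down it reaches from about 0.35 to 0.9 m from the base axis. Payload 19.9 kg.
Tool frame: the origin (TCP) lies at the very end of the fingers, on their centre line; the grasp point (between the pads) lies 19 mm behind it; z points along the fingers, y is the direction in which the jaws open and shut (so a half turn about z gives the same grasp; the last joint's range is limited). The gripper opens to 85 mm and grips with 20 to 120 N. Pads are 22 mm wide; open, the fingers measure 114 mm over their backs; the gripper's body (76 mm by 85 mm) begins 54 mm behind the grasp point. The pads swing forward as they close: fully open they stand 13 mm farther back than shut.
Start: joints at [1.137, 0.417, -0.01, 1.614, 0.005, 1.111, -0.053], TCP at [0.239, -0.578, 0.231] pointing down, gripper open.
Joint ranges: [-2.81, 2.81], [-0.39, 2.02], [-1.27, 1.25], [0.06, 2.57], [-1.19, 4.33], [0.19, 2], [-2.82, 2.82]. Speed limits (rad/s): [1.89, 1.89, 2.39, 2.39, 3.01, 3.01, 3.01].

## Interface

Orientations are given as [roll, pitch, yaw] about the fixed x, y, z axes, in that order (R = Rz(yaw) Ry(pitch) Rx(roll)).
In Python, from workcell import bot, optics, workorder gives the robot as it stands. The module is installed in compiled form; this text tells all that it offers.
- The arm moves only by the shell command python3 -m crank 'ROWS' [OPENING] [FORCE]. ROWS is JSON, a list of rows, each a list of 6 numbers: the shift along the tool's x, y, z in m, then the turn, a rotation vector about the tool's x, y, z in rad. A call has 1 to 10 rows; each row is the pose to reach, as a shift and turn from the pose commanded when the call began, along the tool's axes at that moment; what a row does not reach only later rows make up. A row lasts 1/8 s, in which the tool goes at most 62.5 mm and 10.7 degrees, less where a joint would pass 70% of its speed; a pose out of reach is approached as far as the arm can. A call with a gripper value outside its range is refused whole. OPENING is the opening in per cent of the stroke, from 0 (shut) to 100 (fully open), set as the call begins (- or left out, the last holds). The fingers move at their own pace and stop on an object; FORCE is the grip in N (left out, the last holds). Time passes only in rows, so rows that repeat a pose let the fingers close. It gives the time, the measured TCP pose, the force and the opening at its end, in the units of the state.
- bot.observe(): the state, without advancing time (a new reading comes with each control period).
- optics.read_camera(name): name is "scene" or "top" or "wrist"; returns the picture (400x640x3 uint8, red, green, blue); there is no depth.
- optics.camera_info(name): a dict with "mtx" (3x3 intrinsics, pixels), "k1" (the pictures are not rectified: a ray, as slopes to the right and down, at radius r is drawn at 1 + k1 r^2 times it, then the intrinsics apply), "rvec" (rotation vector, rad) and "tvec" (3), from world to camera coordinates, as OpenCV has them. Camera axes: x right, y down, z forward; pixel columns grow to the right and rows downward; lengths in m; the calibration is good to about 2 mm. A picture is of the moment at which its call begins: read the wrist's pose just before it. camera_info takes no time and is no camera call; for the wrist camera it gives the pose at the moment of the call.
- workorder.job_done(): hands the job in, once; it reports no verdict.
The state is a dict: "time": time; "joint_pos": joint angles; "qd": joint speeds; "tau": joint torques, N m; "eef_pos": TCP position; "tcp_rot": TCP orientation; "wrist_force": force on the tool from outside, world axes, zero at the start; "moment": the same for the moment, N m; "grip_width": opening from 0.0 (shut) to 1.0 (fully open).
Only numpy, scipy, OpenCV 4.12 (cv2) and the standard library are available. Lean on these libraries where they do the work, as an engineer would, in place of code of your own. Each camera call takes 0.05 s, during which the arm holds its last target.

## Working session

There is one attempt and no reset: what is moved stays moved. The work goes in short steps, Python scripts to look and compute and a shell command to move; the robot and the scene stay as the last step left them, time stands still between calls to the robot, and variables do not carry over. Pictures are saved under pics/ and viewed, and the job is handed in when it is done.

```bash
mkdir -p pics && cat > h.py <<'E'
import numpy as np, cv2
from workcell import bot, optics, workorder
def snap(name,fn):
    info=optics.camera_info(name); im=optics.read_camera(name)
    cv2.imwrite(fn,cv2.cvtColor(im,cv2.COLOR_RGB2BGR)); 
    return im,info
E
python3 - <<'E'
from h import *
s=bot.observe()
for k,v in s.items(): print(k,np.round(v,4))
for n in ["scene","top"]:
    im,i=snap(n,f"pics/{n}0.png"); print(n,i)
    np.save(f"{n}_info.npy",i,allow_pickle=True)
E
```

```text
time 0.0
joint_pos [ 1.1375  0.418  -0.0103  1.6142  0.0047  1.1107 -0.053 ]
qd [-0.0003  0.0003  0.0018  0.0014 -0.0011 -0.     -0.0023]
tau [-1.70000e-03 -8.64465e+01  6.78000e-01 -4.34919e+01  1.91000e-02
  7.40000e-03  0.00000e+00]
eef_pos [ 0.2385 -0.5773  0.2306]
tcp_rot [-3.1404e+00  1.0000e-04  3.9180e-01]
wrist_force [-0.1739 -0.3591  0.1828]
moment [ 0.0232 -0.0258 -0.0077]
grip_width 1.0004
scene {'mtx': array([[382.612649  ,   0.        , 319.61696546],
       [  0.        , 382.612649  , 202.09818927],
       [  0.        ,   0.        ,   1.        ]]), 'k1': -0.023286769286496572, 'rvec': array([ 2.16780558,  1.23963911, -0.47189642]), 'tvec': array([-0.26177673, -0.33778643,  1.35182296])}
top {'mtx': array([[466.04740361,   0.        , 321.5720404 ],
       [  0.        , 466.04740361, 195.13503887],
       [  0.        ,   0.        ,   1.        ]]), 'k1': -0.12035914606649034, 'rvec': array([ 2.10104398, -2.13977721,  0.18627158]), 'tvec': array([-0.00743067,  0.57484771,  1.10109015])}
```

View pics/scene0.png

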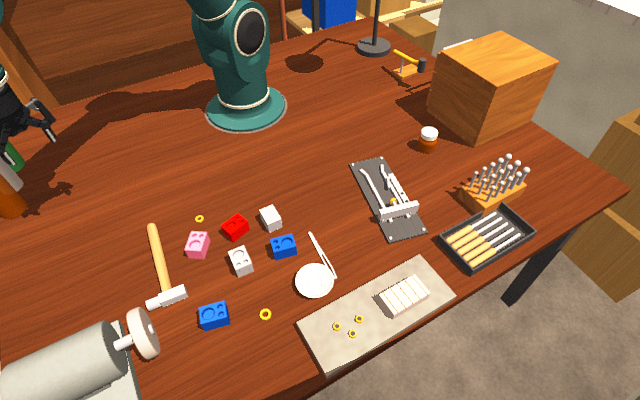

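View pics/top0.png

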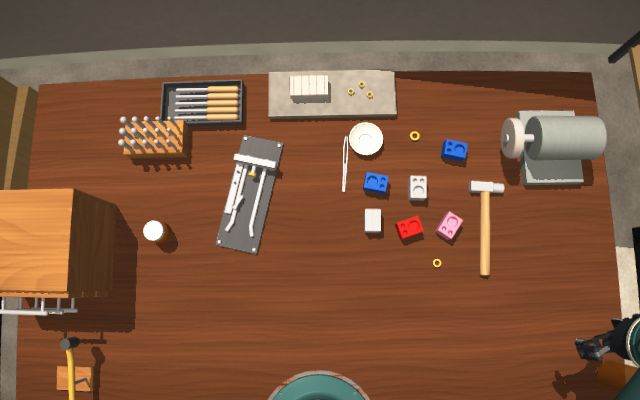

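The top view shows the steel doming block, with hollows, at about (418,187). The plain block is at (373,221). The holder spans about (218..283, 137..253), with the crosspiece near (257,160) and the mouth at the lower end near (240,235). I'll enlarge both.

```bash
python3 - <<'E'
import cv2,numpy as np
im=cv2.imread('pics/top0.png')
a=cv2.resize(im[130:260,205:295],None,fx=4.5,fy=4.5,interpolation=cv2.INTER_CUBIC)
b=cv2.resize(im[140:250,350:470],None,fx=3.2,fy=3.2,interpolation=cv2.INTER_CUBIC)
H=max(a.shape[0],b.shape[0]); W=a.shape[1]+b.shape[1]
c=np.zeros((H,W,3),np.uint8); c[:a.shape[0],:a.shape[1]]=a; c[:b.shape[0],a.shape[1]:]=b
print(c.shape); cv2.imwrite('pics/crop0.png',c)
im=cv2.imread('pics/scene0.png')
c=cv2.resize(im[150:290,180:440],None,fx=3,fy=3,interpolation=cv2.INTER_CUBIC)
cv2.imwrite('pics/crop1.png',c)
E
```

```text
(585, 789, 3)
```

View pics/crop0.png

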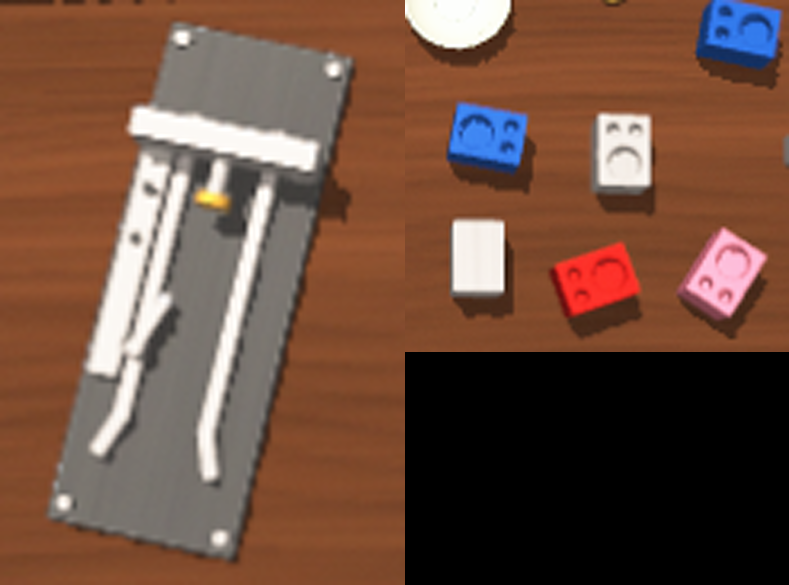

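View pics/crop1.png

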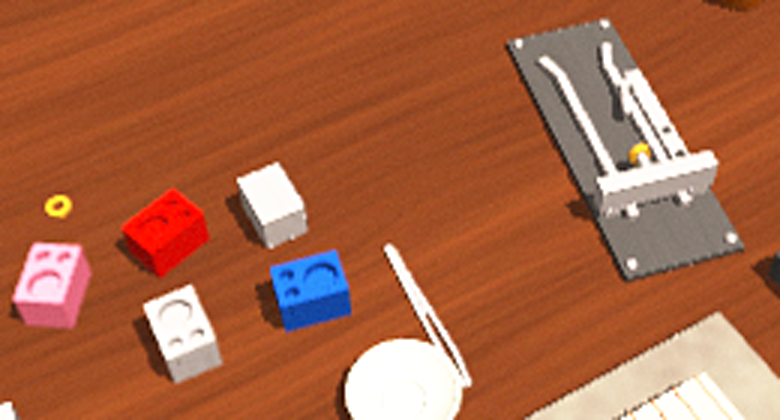

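```bash
cat >> h.py <<'E'
def cast(px,info,z):
    p=np.asarray(px,float).reshape(-1,1,2)
    n=cv2.undistortPoints(p,info['mtx'],np.array([info['k1'],0,0,0.]),criteria=(3,50,1e-10)).reshape(-1,2) if False else cv2.undistortPoints(p,info['mtx'],np.array([info['k1'],0,0,0.])).reshape(-1,2)
    R,_=cv2.Rodrigues(np.array(info['rvec'])); t=np.array(info['tvec'])
    C=-R.T@t; d=np.c_[n,np.ones(len(n))]@R
    return C+d*((z-C[2])/d[:,2])[:,None]
def proj(P,info):
    return cv2.projectPoints(np.asarray(P,float).reshape(-1,1,3),np.array(info['rvec']),np.array(info['tvec']),info['mtx'],np.array([info['k1'],0,0,0.]))[0].reshape(-1,2)
E
python3 - <<'E'
from h import *
for name in ['top','scene']:
    info=np.load(f'{name}_info.npy',allow_pickle=True).item()
    im=cv2.imread(f'pics/{name}0.png'); hsv=cv2.cvtColor(im,cv2.COLOR_BGR2HSV)
    R,_=cv2.Rodrigues(np.array(info['rvec'])); print(name,'cam',-R.T@np.array(info['tvec']))
    # bright, unsaturated
    m=((hsv[...,1]<45)&(hsv[...,2]>195)).astype(np.uint8)
    n,l,st,ce=cv2.connectedComponentsWithStats(m)
    for i in range(1,n):
        if 60<st[i,4]<1500:
            c=max(cv2.findContours((l==i).astype(np.uint8),cv2.RETR_EXTERNAL,cv2.CHAIN_APPROX_NONE)[0],key=cv2.contourArea)
            bx=cv2.boxPoints(cv2.minAreaRect(c)); w=cast(bx,info,0.038)
            e=np.linalg.norm(np.roll(w,-1,0)-w,axis=1)
            print(st[i],np.round(w.mean(0),4),'edges mm',np.round(e[:2]*1e3,1),'ang',np.round(np.degrees(np.arctan2(*(w[1]-w[0])[1::-1])),1),np.round(np.degrees(np.arctan2(*(w[2]-w[1])[1::-1])),1))
    g=((hsv[...,1]<60)&(hsv[...,2]<140)&(hsv[...,2]>50)).astype(np.uint8)
    n,l,st,ce=cv2.connectedComponentsWithStats(g)
    for i in range(1,n):
        if st[i,4]>800: print('grey',st[i],ce[i].round())
E
```

```text
top cam [ 0.36277271 -0.02669606  1.18768174]
[302  75   7  20 127] [0.8762 0.0209 0.038 ] edges mm [16.  54.3] ang -91.4 179.4
[310  75   6  20 116] [0.8758 0.001  0.038 ] edges mm [13.3 54.3] ang -91.4 179.2
[317  75   7  19 132] [ 0.8767 -0.0188  0.038 ] edges mm [16.  51.4] ang -91.3 179.0
[294  76   7  19 132] [0.8753 0.0421 0.038 ] edges mm [16.  51.4] ang -91.5 179.6
[176  88  31   3  61] [0.874  0.3267 0.038 ] edges mm [82.2  5.5] ang -89.9 -175.4
[176  95  31   2  62] [0.8543 0.3257 0.038 ] edges mm [82.   2.9] ang -92.2 -177.6
[175 102  32   2  62] [0.8344 0.3261 0.038 ] edges mm [84.4  2.8] ang -92.1 -177.7
[175 109  31   2  61] [0.8146 0.3264 0.038 ] edges mm [81.4  2.8] ang -92.0 -177.7
[513 111  38  33 429] [ 0.7504 -0.5765  0.038 ] edges mm [104.   90.1] ang -89.9 172.6
[349 123  34  32 863] [ 0.7238 -0.1334  0.038 ] edges mm [85.7 83.4] ang -91.0 177.4
[542 125  19  10  77] [ 0.7468 -0.6296  0.038 ] edges mm [50.4 25. ] ang -80.8 -178.0
[342 137   6  55 155] [ 0.6577 -0.078   0.038 ] edges mm [141.9  11.2] ang -3.0 -92.7
[234 154  42  14 263] [0.6727 0.1529 0.038 ] ed
[... 2033 characters left out ...]
6 420] [ 0.6064 -0.4431  0.038 ] edges mm [87.9 31.3] ang 92.1 4.1
[423 300  14  10  61] [0.9154 0.0448 0.038 ] edges mm [19.3 28.7] ang 124.0 38.2
[111 309  41  43 810] [ 0.6507 -0.5351  0.038 ] edges mm [ 68.1 100.6] ang 84.2 3.5
[347 325  22  14  83] [ 0.887  -0.1238  0.038 ] edges mm [25.6 41.2] ang 136.9 48.3
[366 335  15  14  87] [ 0.9202 -0.1059  0.038 ] edges mm [30.  16.6] ang 102.6 11.2
[337 348  21  16 130] [ 0.9183 -0.1653  0.038 ] edges mm [45.9 19. ] ang 85.4 -6.5
[ 86 366  52  34 714] [ 0.732  -0.5843  0.038 ] edges mm [102.2  62.4] ang 60.2 -13.4
grey [ 349  158   79   85 1967] [385. 200.]
grey [ 439  202   98   73 1497] [493. 235.]
grey [  66  321   76   79 1196] [112. 364.]
```

```bash
python3 - <<'E'
from h import *
for name in ['top','scene']:
    info=np.load(f'{name}_info.npy',allow_pickle=True).item()
    im=cv2.imread(f'pics/{name}0.png'); hsv=cv2.cvtColor(im,cv2.COLOR_BGR2HSV)
    # not-wood: low saturation, region around holder
    roi=(205,130,90,130) if name=='top' else (335,145,105,110)
    m=(hsv[...,1]<90).astype(np.uint8)
    g=np.zeros_like(m); x,y,w,h=roi; g[y:y+h,x:x+w]=m[y:y+h,x:x+w]
    g=cv2.morphologyEx(g,cv2.MORPH_CLOSE,np.ones((3,3)))
    n,l,st,ce=cv2.connectedComponentsWithStats(g); i=1+np.argmax(st[1:,4])
    c=max(cv2.findContours((l==i).astype(np.uint8),cv2.RETR_EXTERNAL,cv2.CHAIN_APPROX_NONE)[0],key=cv2.contourArea)
    print(name,st[i]); 
    W=cast(c.reshape(-1,2),info,0.008)
    rc=cv2.minAreaRect((W[:,:2]*1e3).astype(np.float32)); print(rc)
    # white screw heads corners
    b=((hsv[...,1]<60)&(hsv[...,2]>165)).astype(np.uint8)
    n,l,st,ce=cv2.connectedComponentsWithStats(b)
    for i in range(1,n):
        if 3<=st[i,4]<40 and x<=ce[i][0]<x+w and y<=ce[i][1]<y+h: print(st[i][4],ce[i].round(1),cast(ce[i],info,0.010).round(4))
    # pixel of brass
    br=((hsv[...,0]>18)&(hsv[...,0]<35)&(hsv[...,1]>120)&(hsv[...,2]>150)).astype(np.uint8)
    n,l,st,ce=cv2.connectedComponentsWithStats(br)
    for i in range(1,n):
        if x<=ce[i][0]<x+w and y<=ce[i][1]<y+h and st[i,4]>3: print('brass',st[i],ce[i],cast(ce[i],info,0.030).round(4))
E
```

```text
top [ 216  135   67  119 4839]
((593.704833984375, 173.86370849609375), (120.6880111694336, 300.4127197265625), 76.843505859375)
10 [244.8 138. ] [[0.7406 0.1831 0.01  ]]
10 [278.5 144.8] [[0.7196 0.0935 0.01  ]]
25 [252.9 168.6] [[0.6566 0.1604 0.01  ]]
11 [218.8 241.2] [[0.4684 0.2463 0.01  ]]
12 [253.3 249.1] [[0.4471 0.1575 0.01  ]]
brass [249 172   6   4  16] [251.25   173.8125] [[0.6379 0.1614 0.03  ]]
scene [ 349  156   79   87 3336]
((596.134765625, 177.28773498535156), (130.79974365234375, 302.0408630371094), 76.45648193359375)
7 [381.  157.7] [[0.4676 0.2462 0.01  ]]
6 [352.5 164. ] [[0.446  0.1572 0.01  ]]
11 [423.5 228.6] [[0.7395 0.1825 0.01  ]]
13 [390.4 237.4] [[0.7179 0.0928 0.01  ]]
brass [390 198   6   5  17] [392.70588235 199.41176471] [[0.6317 0.1623 0.03  ]]
```

```bash
cat >> h.py <<'E'
def to(x,y,z,yaw,s=None):
    """shift/turn in tool axes from measured pose to target (tool down)"""
    s=s or bot.observe()
    from scipy.spatial.transform import Rotation as Ro
    R=Ro.from_euler('xyz',s['tcp_rot']); T=Ro.from_euler('xyz',[np.pi,0,yaw])
    d=R.inv().apply(np.array([x,y,z])-np.array(s['eef_pos'])); r=(R.inv()*T).as_rotvec()
    return np.r_[d,r].round(4)
UX=np.array([np.cos(np.radians(-13.2)),np.sin(np.radians(-13.2))]); UY=np.array([-UX[1],UX[0]]); HO=np.array([0.5934,0.1699])
def hx(p): d=np.asarray(p)[:2]-HO; return np.array([d@UX,d@UY])
def hw(x,y=0): return HO+x*UX+y*UY
E
python3 -c "
from h import *
print(to(0.595,-0.262,0.2,-0.045)); print('mouth',hw(-.108),'latch~',hw(.015))
i=np.load('top_info.npy',allow_pickle=True).item()
for px in [(243.2,196),(234,209),(251.25,174)]: print(px,hx(cast(px,i,.024)[0]))
"
```

```text
[ 4.499e-01 -1.554e-01  3.080e-02 -1.100e-03  3.000e-04  4.367e-01]
mouth [0.48825348 0.19456189] latch~ [0.60800368 0.16647474]
(243.2, 196) [-0.01427181  0.0094682 ]
(234, 209) [-0.05185803  0.02444512]
(251.25, 174) [0.04600475 0.00301087]
```

```bash
python3 -m crank '[[0.03,-0.01,0.002,0,0,0.04],[0.08,-0.028,0.005,0,0,0.10],[0.135,-0.047,0.009,0,0,0.16],[0.19,-0.066,0.013,0,0,0.22],[0.245,-0.085,0.017,0,0,0.28],[0.30,-0.104,0.021,0,0,0.34],[0.355,-0.123,0.025,0,0,0.39],[0.40,-0.139,0.028,0,0,0.42],[0.435,-0.151,0.03,0,0,0.437],[0.45,-0.155,0.031,0,0,0.437]]' 68 40 && python3 - <<'E'
from h import *
s=bot.observe(); print(s['time'],s['eef_pos'],s['tcp_rot'],s['wrist_force'],s['grip_width'],np.round(s['qd'],3))
im,i=snap('wrist','pics/w0.png'); np.save('w0.npy',i,allow_pickle=True); print(i)
R,_=cv2.Rodrigues(i['rvec']); print(-R.T@i['tvec'], R)
E
```

```text
time: 1.35
eef_pos: [0.5966, -0.2604, 0.1996]
tcp_rot: [-3.141, 0.001, -0.043]
wrist_force: [-0.2, -0.8, -0.0]
grip_width: 0.68
1.35 [ 0.5965706  -0.26040889  0.19963174] [-3.14065639e+00  6.10883942e-04 -4.26596705e-02] [-0.21789484 -0.80157299 -0.04730737] 0.6796139074222656 [-0.125  0.101  0.006 -0.144  0.025  0.045 -0.148]
{'mtx': array([[354.30414538,   0.        , 319.87295047],
       [  0.        , 354.30414538, 194.41020236],
       [  0.        ,   0.        ,   1.        ]]), 'k1': 0.023365806884695757, 'rvec': array([-2.00050123,  2.08842457,  0.35064552]), 'tvec': array([-0.23458661,  0.54108181,  0.5485814 ])}
[ 0.67953451 -0.26441765  0.34213756] [[-4.31232585e-02 -9.99069421e-01 -8.22014668e-04]
 [-9.44554209e-01  4.05020939e-02  3.25848011e-01]
 [-3.25511491e-01  1.48280655e-02 -9.45421809e-01]]
```

View pics/w0.png

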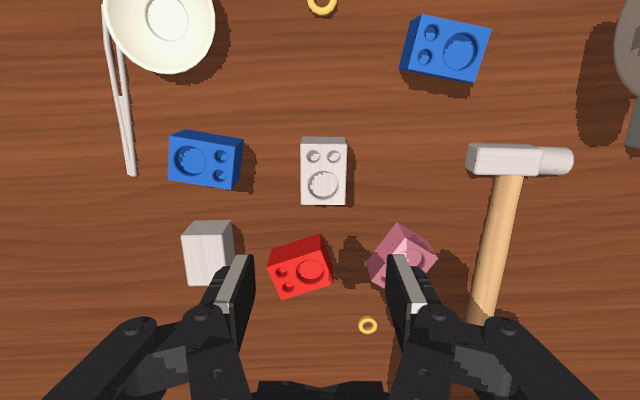

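The wrist view shows the doming block, with hollows, at about (324,171), nearly aligned with the jaws. The fingertips are at the bottom of the picture. Next I'll fit its top face.

```bash
python3 - <<'E'
from h import *
im=cv2.imread('pics/w0.png'); info=np.load('w0.npy',allow_pickle=True).item()
hsv=cv2.cvtColor(im,cv2.COLOR_BGR2HSV)
x0,y0,x1,y1=290,125,360,220
print(hsv[171,295:355:3,2], hsv[171,295:355:3,1]); print(hsv[130:215:3,324,2],hsv[130:215:3,346,2])
m=np.zeros(im.shape[:2],np.uint8); m[y0:y1,x0:x1]=((hsv[...,1]<70)&(hsv[...,2]>100))[y0:y1,x0:x1]
c=max(cv2.findContours(m,cv2.RETR_EXTERNAL,cv2.CHAIN_APPROX_NONE)[0],key=cv2.contourArea)
print(cv2.boundingRect(c),cv2.minAreaRect(c))
W=cast(c.reshape(-1,2),info,0.038); rc=cv2.minAreaRect((W[:,:2]*1e3).astype(np.float32)); print('full',rc)
b=cv2.resize(im[y0-5:y1+5,x0-10:x1+10],None,fx=6,fy=6,interpolation=cv2.INTER_NEAREST); cv2.imwrite('pics/w0c.png',b[:600])
E
```

```text
[138 136 223 232 233 230 235 235 168 164 168 215 232 234 235 235 230 129
  85  85] [153 159  22  20  20  21  21  20  27  26  24  23  19  20  20  18  19  73
 156 156]
[137 140 143 145 145 234 232 232 232 232 233 233 234 236 200 229 231 230
 230 230 231 232 194 185 237  65 140 136 137] [138 138 143 148 104 207 190 193 191 184 184 158 158 158 128 130 102  96
  65  66  72  73  72  75  78  79 132 134 134]
(300, 137, 48, 68) ((323.4999694824219, 170.49996948242188), (46.99999237060547, 66.99998474121094), 0.0)
full ((596.109130859375, -263.31109619140625), (41.067283630371094, 61.85980987548828), 86.950439453125)
```

View pics/w0c.png

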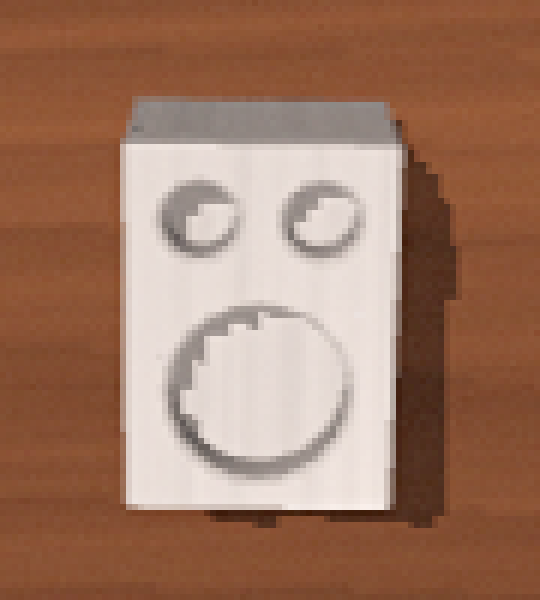

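```bash
python3 - <<'E'
from h import *
im=cv2.imread('pics/w0.png'); info=np.load('w0.npy',allow_pickle=True).item()
px=np.array([[120,141],[406,146],[392,510],[127,510]])/6+[280-.5,120-.5]
W=cast(px,info,0.038); print(W.round(4),W.mean(0).round(4),np.linalg.norm(np.roll(W,-1,0)-W,axis=1).round(4))
a=W[0]-W[3]; b=W[1]-W[2]; print('long axis deg',np.degrees(np.arctan2(a[1],a[0])),np.degrees(np.arctan2(b[1],b[0])))
a=W[0]-W[1]; b=W[3]-W[2]; print('short axis-90',np.degrees(np.arctan2(a[1],a[0]))-90,np.degrees(np.arctan2(b[1],b[0]))-90)
g=cv2.cvtColor(im,cv2.COLOR_BGR2GRAY).astype(float)
# subpixel: left and right edges per row at threshold
L=[];Rr=[]
for r in range(150,202):
    row=g[r]
    for lst,rng,thr in ((L,range(294,308),150),(Rr,range(352,338,-1),165)):
        rng=list(rng)
        for u,v in zip(rng[:-1],rng[1:]):
            if row[u]<thr<=row[v]:
                lst.append([u+(v-u)*(thr-row[u])/(row[v]-row[u]),r]);break
for lst in (L,Rr):
    w=cast(lst,info,0.038); k=np.polyfit(w[:,0],w[:,1],1); res=w[:,1]-np.polyval(k,w[:,0]); print(len(lst),np.degrees(np.arctan(k[0])),'y at 0.596',np.polyval(k,0.596),res.std())
E
```

```text
[[ 0.6225 -0.2441  0.038 ]
 [ 0.62   -0.2852  0.038 ]
 [ 0.5641 -0.2821  0.038 ]
 [ 0.5658 -0.2416  0.038 ]] [ 0.5931 -0.2633  0.038 ] [0.0412 0.0561 0.0405 0.0568]
long axis deg -2.4741465404016636 -3.208601511763304
short axis-90 -3.4746508449566704 -2.453138919952835
52 -2.8743546556921786 y at 0.596 -0.24284827504044879 9.435637313097321e-05
52 -3.1091845563092106 y at 0.596 -0.2833266877115536 9.480539477847225e-05
```

```bash
python3 - <<'E'
from h import *
s=bot.observe(); print(s['time'],s['eef_pos'],s['tcp_rot'],np.round(s['qd'],3)); print(to(0.594,-0.263,0.021,-0.051))
E
```

```text
1.4 [ 0.59719551 -0.25993186  0.19957788] [-3.14036396e+00  3.74764494e-04 -4.20375400e-02] [ 0.035 -0.021  0.015  0.027 -0.002 -0.008  0.042]
[-0.003   0.0034  0.1786 -0.0012  0.0004  0.009 ]
```

```bash
python3 -m crank '[[-0.001,0.001,0.02,0,0,0.006],[-0.001,0.001,0.06,0,0,0.006],[-0.001,0.001,0.1,0,0,0.006],[-0.001,0.001,0.125,0,0,0.006],[-0.001,0.001,0.13,0,0,0.006],[-0.001,0.001,0.13,0,0,0.006]]' && python3 - <<'E'
from h import *
s=bot.observe(); print(s['time'],s['eef_pos'],s['tcp_rot'],np.round(s['qd'],3)); print(to(0.594,-0.263,0.021,-0.051))
E
```

```text
time: 2.15
eef_pos: [0.5942, -0.2643, 0.0709]
tcp_rot: [3.141, -0.0, -0.052]
wrist_force: [-0.3, -0.3, 1.0]
grip_width: 0.68
2.15 [ 0.59415426 -0.26433243  0.07093286] [ 3.14122853e+00 -2.51954936e-04 -5.19360801e-02] [-0.005 -0.017 -0.003 -0.011 -0.002  0.003 -0.003]
[-0.0002 -0.0013  0.0499  0.0004 -0.0003 -0.0009]
```

```bash
python3 -m crank '[[0,-0.001,0.015,0,0,0],[0,-0.001,0.035,0,0,0],[0,-0.001,0.047,0,0,0],[0,-0.001,0.05,0,0,0],[0,-0.001,0.05,0,0,0]]' && python3 - <<'E'
from h import *
s=bot.observe(); print(s['time'],s['eef_pos'],s['tcp_rot'],s['wrist_force'],np.round(s['qd'],3))
E
```

```text
time: 2.78
eef_pos: [0.5944, -0.2625, 0.0202]
tcp_rot: [-3.141, 0.0, -0.051]
wrist_force: [-0.1, -0.2, 0.2]
grip_width: 0.679
2.775 [ 0.5944325  -0.26248371  0.0201702 ] [-3.14146997e+00  1.32790581e-04 -5.12105287e-02] [-0.13126545 -0.22776395  0.15971517] [ 0.    -0.012  0.    -0.006 -0.001  0.004  0.002]
```

```bash
python3 -m crank '[[0,0,-0.001,0,0,0],[0,0,-0.001,0,0,0],[0,0,-0.001,0,0,0],[0,0,-0.001,0,0,0],[0,0,-0.001,0,0,0],[0,0,-0.001,0,0,0]]' 20 70 && python3 - <<'E'
from h import *
s=bot.observe(); print(s['time'],s['eef_pos'],s['tcp_rot'],s['wrist_force'],s['grip_width'])
im,i=snap('wrist','pics/w1.png')
E
```

```text
time: 3.52
eef_pos: [0.5948, -0.2628, 0.0222]
tcp_rot: [3.141, -0.001, -0.051]
wrist_force: [-1.4, 1.1, 7.2]
grip_width: 0.446
3.525 [ 0.59479478 -0.26277548  0.02222228] [ 3.14112060e+00 -1.08525660e-03 -5.13446455e-02] [-1.35617275  1.08276252  7.19513698] 0.44612414066772627
```

View pics/w1.png

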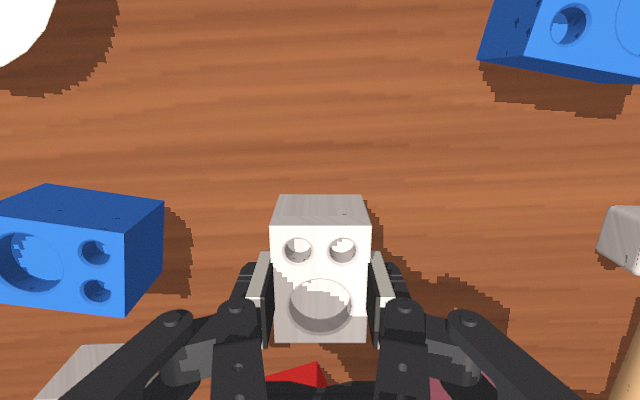

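```bash
python3 -m crank '[[0,0,-0.02,0,0,0],[0,0,-0.06,0,0,0],[-0.004,-0.012,-0.095,0,0,0.005],[-0.014,-0.042,-0.11,0,0,0.02],[-0.028,-0.083,-0.11,0,0,0.035],[-0.043,-0.13,-0.11,0,0,0.05],[-0.058,-0.176,-0.11,0,0,0.07],[-0.074,-0.222,-0.11,0,0,0.09],[-0.089,-0.268,-0.11,0,0,0.105],[-0.1,-0.3,-0.11,0,0,0.12]]' && python3 - <<'E'
from h import *
s=bot.observe(); print(s['time'],s['eef_pos'],s['tcp_rot'],s['wrist_force'],s['grip_width'],hw(-.130))
x,y=hw(-.130); print(to(x,y,0.132,-0.2304))
E
```

```text
time: 4.82
eef_pos: [0.5092, 0.0444, 0.1325]
tcp_rot: [-3.141, -0.001, -0.17]
wrist_force: [1.0, -0.2, -5.2]
grip_width: 0.45
4.825 [0.50917052 0.0444029  0.1324837 ] [-3.14112978e+00 -7.47036536e-04 -1.70013319e-01] [ 0.95234709 -0.17104218 -5.24459789] 0.4503128290647095 [0.46683474 0.19958561]
[-0.068  -0.1458  0.0005 -0.0005 -0.0007  0.0604]
```

```bash
python3 -m crank '[[-0.012,-0.027,0,0,0,0.015],[-0.03,-0.066,0,0,0,0.03],[-0.048,-0.104,0,0,0,0.045],[-0.06,-0.13,0,0,0,0.055],[-0.066,-0.142,0,0,0,0.06],[-0.067,-0.144,0,0,0,0.06],[-0.067,-0.144,0,0,0,0.06]]' && python3 - <<'E'
from h import *
s=bot.observe(); print(s['time'],s['eef_pos'],s['tcp_rot'],s['wrist_force'],s['grip_width'],'hx',hx(s['eef_pos']))
x,y=hw(-.130); print(to(x,y,0.132,-0.2304))
im,i=snap('wrist','pics/w2.png'); np.save('w2.npy',i,allow_pickle=True)
E
```

```text
time: 5.7
eef_pos: [0.4687, 0.1945, 0.1315]
tcp_rot: [3.141, -0.0, -0.232]
wrist_force: [-0.4, -0.6, -5.3]
grip_width: 0.448
5.7 [0.4687402  0.19452571 0.13149869] [ 3.14130767e+00 -2.70792561e-04 -2.32197890e-01] [-0.42778494 -0.58345433 -5.2616495 ] 0.4477800179889331 hx [-0.12698946 -0.0044911 ]
[-0.003  -0.0045 -0.0005  0.0003 -0.0003 -0.0018]
```

View pics/w2.png

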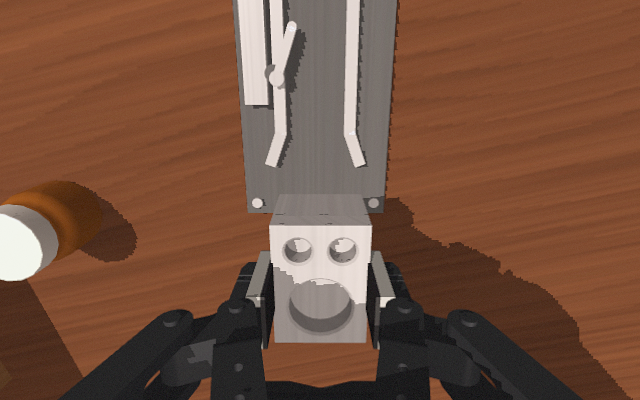

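```bash
python3 - <<'E'
from h import *
im=cv2.imread('pics/w2.png'); info=np.load('w2.npy',allow_pickle=True).item()
b=cv2.resize(im[0:220,220:410],None,fx=2.7,fy=2.7,interpolation=cv2.INTER_CUBIC); cv2.imwrite('pics/w2c.png',b)
g=cv2.cvtColor(im,cv2.COLOR_BGR2GRAY).astype(float)
for r in (5,20,40,60,80,100,115,125): print(r,g[r,255:300].astype(int).tolist()[::2],g[r,335:370].astype(int).tolist()[::2])
hsv=cv2.cvtColor(im,cv2.COLOR_BGR2HSV)
m=((hsv[...,1]<60)&(hsv[...,2]>150)).astype(np.uint8)
n,l,st,ce=cv2.connectedComponentsWithStats(m)
for i in range(1,n):
    if 190<ce[i][1]<215 and 15<st[i,4]<200:
        w=cast(ce[i],info,0.010)[0]; print('screw',st[i],ce[i],w.round(4),hx(w).round(4))
E
```

```text
5 [224, 220, 219, 224, 132, 72, 64, 113, 226, 224, 224, 224, 224, 232, 71, 66, 64, 109, 112, 110, 112, 111, 114] [113, 114, 113, 115, 111, 105, 203, 219, 218, 218, 217, 219, 174, 70, 67, 116, 114, 110]
20 [225, 221, 219, 220, 215, 95, 66, 56, 228, 224, 224, 224, 224, 228, 99, 65, 64, 113, 120, 112, 108, 112, 112] [115, 113, 110, 113, 113, 113, 212, 218, 219, 218, 219, 223, 96, 65, 84, 115, 114, 109]
40 [222, 221, 218, 218, 225, 112, 67, 61, 200, 223, 222, 223, 222, 221, 221, 222, 221, 221, 225, 104, 61, 67, 66] [112, 113, 110, 114, 111, 129, 223, 218, 218, 219, 218, 212, 62, 92, 113, 114, 111, 113]
60 [221, 222, 219, 216, 218, 199, 86, 65, 53, 225, 221, 220, 220, 220, 220, 223, 112, 66, 66, 65, 66, 65, 105] [113, 112, 111, 111, 110, 177, 221, 219, 217, 218, 219, 188, 70, 79, 115, 114, 113, 113]
80 [221, 219, 221, 217, 215, 223, 120, 194, 219, 214, 215, 218, 217, 215, 196, 76, 64, 66, 65, 67, 100, 111, 113] [113, 110, 109, 112, 108, 202, 219, 220, 219, 219, 223, 115, 99, 116, 115, 108, 111, 116]
100 [217, 219, 217, 218, 213, 216, 187, 80, 65, 144, 221, 220, 220, 220, 220, 166, 65, 68, 101, 114, 112, 111, 115] [113, 109, 113, 112, 102, 208, 219, 218, 219, 219, 211, 61, 65, 115, 116, 109, 112, 116]
115 [116, 114, 114, 112, 114, 115, 109, 111, 112, 104, 217, 218, 219, 220, 220, 181, 67, 68, 62, 111, 111, 112, 114] [112, 112, 112, 115, 108, 223, 219, 219, 220, 220, 186, 94, 117, 116, 114, 110, 114, 115]
125 [113, 111, 114, 113, 113, 118, 112, 110, 111, 106, 212, 219, 219, 219, 219, 211, 70, 66, 62, 113, 110, 113, 114] [110, 112, 112, 113, 134, 221, 219, 220, 220, 221, 177, 68, 105, 114, 114, 112, 114, 117]
screw [252 198  11  10  88] [256.81818182 202.63636364] [0.4659 0.2461 0.01  ] [-0.1415  0.0451]
screw [369 199   9   9  66] [373.04545455 202.72727273] [0.4445 0.1563 0.01  ] [-0.1418 -0.0472]
```

View pics/w2c.png

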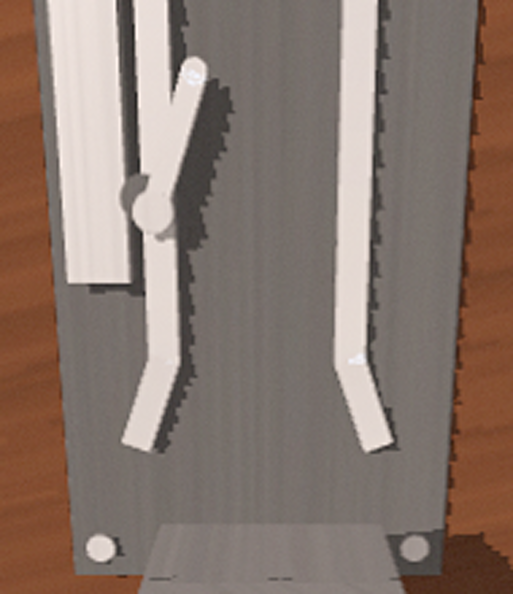

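```bash
cat >> h.py <<'E'
def edge(g,r,u0,u1,thr):
    st=1 if u1>u0 else -1
    for u in range(u0,u1,st):
        a,b=g[r,u],g[r,u+st]
        if (a-thr)*(b-thr)<=0 and a!=b: return u+st*(thr-a)/(b-a)
    return None
E
python3 - <<'E'
from h import *
im=cv2.imread('pics/w2.png'); info=np.load('w2.npy',allow_pickle=True).item()
g=cv2.cvtColor(im,cv2.COLOR_BGR2GRAY).astype(float)
L=[];R=[]
for r in list(range(92,126)): 
    e=edge(g,r,279,292,150); L.append([e,r])
for r in list(range(2,126)):
    e=edge(g,r,336,356,165); R.append([e,r])
for nm,l in (('L',L),('R',R)):
    l=[p for p in l if p[0] is not None]
    w=cast(l,info,0.016); h=np.array([hx(p) for p in w]); k=np.polyfit(h[:,0],h[:,1],1)
    print(nm,len(l),'x range',h[:,0].min().round(4),h[:,0].max().round(4),'slope deg',np.degrees(np.arctan(k[0])).round(2),'y at -.08',np.polyval(k,-.08).round(4),'y at -0.03',np.polyval(k,-.03).round(4))
# held block top face edges
s=np.array([0.46874,0.19453,0.1315]); zt=s[2]+0.0158
for r in (228,232,236,240): print(r,edge(g,r,262,278,150),edge(g,r,380,362,150), g[r,264:276].astype(int),g[r,364:378].astype(int))
for r in (228,232,236,240):
    a,b=edge(g,r,262,278,150),edge(g,r,380,362,150)
    w=cast([[a,r],[b,r]],info,zt); print(hx(w[0]).round(4),hx(w[1]).round(4),'mid',hx(w.mean(0)).round(4))
print('tcp',hx(s))
E
```

```text
L 34 x range -0.0797 -0.0569 slope deg -0.37 y at -.08 0.0195 y at -0.03 0.0191
R 124 x range -0.0798 -0.0014 slope deg -0.18 y at -.08 -0.0221 y at -0.03 -0.0223
228 268.56692913385825 371.33644859813086 [ 92  91  92  90  78 205 222 218 218 218 220 218] [223 223 221 220 218 221 227 186  79  53  54  54  54  56]
232 268.7156862745098 371.33035714285717 [ 81  84  84  83  77 179 214 219 217 219 219 219] [223 222 220 219 220 221 228 187  75  51  53  51  53  53]
236 269.04918032786884 371.2158273381295 [ 85  84  85  87  79 147 208 220 217 218 218 219] [223 221 220 220 220 221 229 180  41  58  52  56  55  55]
240 269.4 371.0095238095238 [ 91  90  90  89  83 114 204 220 217 216 219 220] [223 220 220 220 220 223 212 151  46  50  50  54  51  54]
[-0.1014  0.015 ] [-0.1015 -0.0251] mid [-0.1014 -0.005 ]
[-0.1031  0.0151] [-0.1032 -0.0252] mid [-0.1031 -0.0051]
[-0.1048  0.015 ] [-0.1049 -0.0252] mid [-0.1049 -0.0051]
[-0.1066  0.015 ] [-0.1067 -0.0252] mid [-0.1066 -0.0051]
tcp [-0.12699063 -0.00448697]
```

```bash
cat >> h.py <<'E'
HO=HO-0.001*UX-0.0009*UY; YAW=np.radians(-13.35)
UX=np.array([np.cos(YAW),np.sin(YAW)]); UY=np.array([-UX[1],UX[0]])
def st(tx=None,tz=None,ty=0):
    s=bot.observe(); f=np.array(s['wrist_force'])
    print('t',round(s['time'],2),'h',(hx(s['eef_pos'])*1e3).round(2),'z',round(s['eef_pos'][2]*1e3,2),'rpy',np.round(s['tcp_rot'],4),'F along/side/up',round(f[:2]@UX,1),round(f[:2]@UY,1),round(f[2],1),'M',np.round(s['moment'],2),'w',round(s['grip_width'],3),'qd',np.abs(s['qd']).max().round(3))
    if tx is not None:
        x,y=hw(tx,ty); print('to',to(x,y,tz,YAW,s))
E
python3 -c "
from h import *
st(-.128,.034)"
```

```text
t 5.75 h [-125.94   -4.02] z 131.4 rpy [ 3.1413e+00 -1.0000e-04 -2.3250e-01] F along/side/up 0.3 -0.4 -5.8 M [ 0.03 -0.02 -0.01] w 0.446 qd 0.004
to [-0.0021 -0.0041  0.0974  0.0003 -0.0001  0.0005]
```

```bash
python3 -m crank '[[-0.002,-0.004,0.01,0,0,0],[-0.002,-0.004,0.035,0,0,0],[-0.002,-0.004,0.065,0,0,0],[-0.002,-0.004,0.085,0,0,0],[-0.002,-0.004,0.094,0,0,0],[-0.002,-0.004,0.097,0,0,0],[-0.002,-0.004,0.097,0,0,0]]' && python3 - <<'E'
from h import *
st(-.128,.031)
im,i=snap('wrist','pics/w3.png'); np.save('w3.npy',i,allow_pickle=True)
E
```

```text
time: 6.62
eef_pos: [0.4676, 0.2, 0.0347]
tcp_rot: [-3.141, -0.0, -0.231]
wrist_force: [-0.5, -0.6, -5.2]
grip_width: 0.45
t 6.62 h [-128.36    1.16] z 34.65 rpy [-3.1412e+00 -4.0000e-04 -2.3130e-01] F along/side/up -0.4 -0.7 -5.2 M [-0.03 -0.01  0.02] w 0.45 qd 0.008
to [ 0.0004  0.0012  0.0037 -0.0004 -0.0004  0.0017]
```

View pics/w3.png

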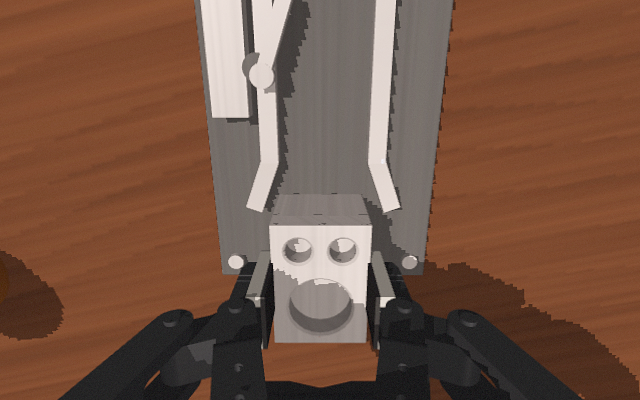

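```bash
cat >> h.py <<'E'
def align(fn,info,rowsL,rowsR,uL,uR,tcpz):
    im=cv2.imread(fn); g=cv2.cvtColor(im,cv2.COLOR_BGR2GRAY).astype(float)
    ks=[]
    for nm,rows,(u0,u1) in (('L',rowsL,uL),('R',rowsR,uR)):
        l=[[edge(g,r,u0,u1,160),r] for r in rows]; l=[p for p in l if p[0] is not None]
        w=cast(l,info,0.016); h=np.array([hx(p) for p in w]); k=np.polyfit(h[:,0],h[:,1],1); ks.append(k)
        print(nm,len(l),'x',h[:,0].min().round(4),h[:,0].max().round(4),'slope',np.degrees(np.arctan(k[0])).round(2),'y@-.08',(np.polyval(k,-.08)*1e3).round(2),'res',(np.std(h[:,1]-np.polyval(k,h[:,0]))*1e3).round(2))
    m=[]
    for r in (228,232,236,240):
        a,b=edge(g,r,262,278,150),edge(g,r,380,362,150)
        w=cast([[a,r],[b,r]],info,tcpz+0.0158); m.append(np.r_[hx(w.mean(0)),np.linalg.norm(w[0]-w[1])])
    m=np.array(m); print('block mid y mm',(m[:,1]*1e3).round(2),'width',(m[:,2]*1e3).round(1),'rail mid@-.08',((np.polyval(ks[0],-.08)+np.polyval(ks[1],-.08))*500).round(2))
    a=np.polyfit(m[:,0],m[:,1],1); print('block slope deg',np.degrees(a[0]).round(2))
E
python3 - <<'E'
from h import *
i=np.load('w3.npy',allow_pickle=True).item()
im=cv2.imread('pics/w3.png'); g=cv2.cvtColor(im,cv2.COLOR_BGR2GRAY).astype(int)
for r in (90,120,150): print(r,g[r,262:290],g[r,360:384])
align('pics/w3.png',i,range(95,158),range(5,158),(267,290),(362,382),0.0347)
st()
E
```

```text
90 [221 225 169 139 144 144 141 145 144 144 144 144 145 120  97  75  66  64
  62  64  64  63  63  62  65  67  63  66] [110 109 108 111 114 111 112 110 112 117 115 172 213 220 217 218 217 218
 217 218 218 218 218 217]
120 [218 218 218 219 219 218 218 218 217 218 219 217 218 224 175 101  84  69
  65  66  65  66  93 105 109 108 109 110] [110 110 111 110 114 110 113 114 117 119 198 222 218 219 219 218 218 217
 219 219 220 218 219 220]
150 [218 218 218 217 218 218 217 218 218 217 217 217 217 216 220 190 126  77
  68  67  67  67  65  65  63  60  95 111] [109 112 111 114 114 110 114 115 160 209 223 220 220 220 219 221 220 221
 221 221 221 220 221 221]
L 63 x -0.0824 -0.0547 slope 0.01 y@-.08 20.28 res 0.04
R 153 x -0.0824 -0.0198 slope -0.07 y@-.08 -21.43 res 0.04
block mid y mm [0.68 0.66 0.62 0.59] width [40.2 40.3 40.3 40.2] rail mid@-.08 -0.58
block slope deg 1.12
t 6.67 h [-128.27    1.2 ] z 34.83 rpy [-3.141e+00 -6.000e-04 -2.313e-01] F along/side/up 0.8 0.1 -5.7 M [-0.   -0.02  0.01] w 0.449 qd 0.005
```

```bash
python3 -m crank '[[0,0.001,0.002,0,0,0],[0,0.0012,0.0035,0,0,0.002],[0,0.0012,0.0035,0,0,0.002],[0.004,0.0012,0.0035,0,0,0.002],[0.008,0.0012,0.0035,0,0,0.002],[0.012,0.0012,0.0035,0,0,0.002],[0.012,0.0012,0.0035,0,0,0.002]]' && python3 - <<'E'
from h import *
st(-.09,.031)
im,i=snap('wrist','pics/w4.png'); np.save('w4.npy',i,allow_pickle=True)
E
```

```text
time: 7.55
eef_pos: [0.4791, 0.1959, 0.0308]
tcp_rot: [-3.141, -0.0, -0.234]
wrist_force: [0.2, 0.5, -5.5]
grip_width: 0.451
t 7.55 h [-116.22   -0.22] z 30.77 rpy [-3.1415e+00 -1.0000e-04 -2.3350e-01] F along/side/up 0.1 0.6 -5.5 M [-0.03  0.01 -0.02] w 0.451 qd 0.011
to [ 0.0262 -0.0002 -0.0002 -0.0001 -0.0001 -0.0005]
```

View pics/w4.png

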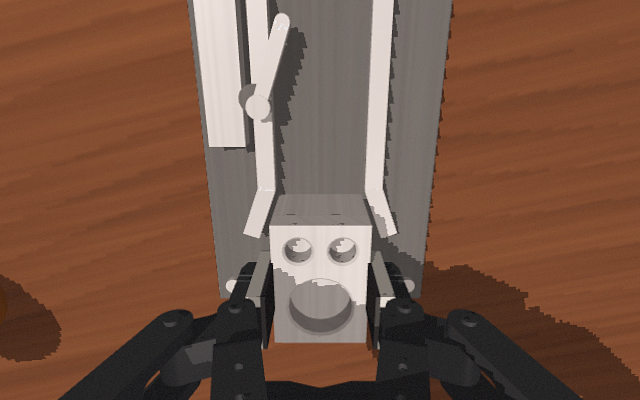

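The block's front edge sits between the flared ends, roughly centred, with almost no side force. I'll move it forward into the channel.

```bash
python3 -m crank '[[0.004,0,0,0,0,0],[0.008,0,0,0,0,0],[0.012,0,0,0,0,0],[0.016,0,0,0,0,0],[0.02,0,0,0,0,0],[0.02,0,0,0,0,0]]' && python3 - <<'E'
from h import *
st(-.075,.031)
i=optics.camera_info('wrist'); im,i=snap('wrist','pics/w5.png'); np.save('w5.npy',i,allow_pickle=True)
g=cv2.cvtColor(im,cv2.COLOR_RGB2GRAY).astype(int)
for r in (150,170): print(g[r,258:290:2],g[r,352:384:2])
align('pics/w5.png',i,range(120,180),range(5,180),(267,290),(358,382),0.0308)
E
```

```text
time: 8.35
eef_pos: [0.4985, 0.1912, 0.0308]
tcp_rot: [-3.142, -0.0, -0.234]
wrist_force: [-0.8, 0.2, -6.2]
grip_width: 0.45
t 8.35 h [-96.29  -0.27] z 30.76 rpy [-3.1415 -0.     -0.2335] F along/side/up -0.8 0.0 -6.2 M [-0.02 -0.01  0.  ] w 0.45 qd 0.008
to [ 0.0213 -0.0003 -0.0002 -0.0001 -0.     -0.0005]
[213 214 214 215 212 212 188  80  92  66  65  64  63  65  65  63] [110 112 108 114 109 112 117 179 220 219 219 219 219 219 219 221]
[220 217 217 217 216 216 215 218 169  79  65  65 100 110 108 110] [109 110 111 109 112 111 117 211 220 220 219 221 220 220 221 226]
L 59 x -0.0598 -0.0329 slope -5.8 y@-.08 23.71 res 0.98
R 175 x -0.0598 0.0116 slope -0.06 y@-.08 -21.4 res 0.04
block mid y mm [nan nan nan nan] width [nan nan nan nan] rail mid@-.08 1.15
 ** On entry to DLASCL parameter number  4 had an illegal value
 ** On entry to DLASCL parameter number  4 had an illegal value
 ** On entry to DLASCL parameter number  4 had an illegal value
 ** On entry to DLASCL parameter number  4 had an illegal value
 ** On entry to DLASCL parameter number  5 had an illegal value
 ** On entry to DLASCL parameter number  4 had an illegal valueTraceback (most recent call last):
  File "<stdin>", line 6, in <module>
  File "h.py", line 50, in align
    a=np.polyfit(m[:,0],m[:,1],1); print('block slope deg',np.degrees(a[0]).round(2))
    c, resids, rank, s = lstsq(lhs, rhs, rcond)
                         ~~~~~^^^^^^^^^^^^^^^^^
    x, resids, rank, s = _umath_linalg.lstsq(a, b, rcond,
                         ~~~~~~~~~~~~~~~~~~~^^^^^^^^^^^^^
                                             signature=signature)
                                             ^^^^^^^^^^^^^^^^^^^^
    raise LinAlgError("SVD did not converge in Linear Least Squares")
numpy.linalg.LinAlgError: SVD did not converge in Linear Least Squares
```

```bash
python3 -m crank '[[0.005,0,0,0,0,0],[0.01,0,0,0,0,0],[0.015,0,0,0,0,0],[0.02,0,0,0,0,0],[0.025,0,0,0,0,0],[0.03,0,0,0,0,0],[0.034,0,0,0,0,0],[0.034,0,0,0,0,0]]' && python3 -c "
from h import *
st(-.03,.031)"
```

```text
time: 9.4
eef_pos: [0.5313, 0.1828, 0.0305]
tcp_rot: [3.141, 0.0, -0.234]
wrist_force: [-1.0, -4.1, -6.6]
grip_width: 0.448
t 9.4 h [-62.43  -0.88] z 30.53 rpy [ 3.1408e+00  5.0000e-04 -2.3390e-01] F along/side/up -0.0 -4.3 -6.6 M [-1.02  0.2  -0.15] w 0.448 qd 0.006
to [ 0.0324 -0.0009 -0.0005  0.0008  0.0005 -0.0009]
```

```bash
python3 -m crank '[[0.005,0,0,0,0,0],[0.01,0,0,0,0,0],[0.015,0,0,0,0,0],[0.02,0,0,0,0,0],[0.025,0,0,0,0,0],[0.03,0,0,0,0,0],[0.035,0,0,0,0,0],[0.035,0,0,0,0,0]]' && python3 -c "
from h import *
st(-.0,.031)"
```

```text
time: 10.4
eef_pos: [0.566, 0.1751, 0.0308]
tcp_rot: [-3.141, -0.001, -0.234]
wrist_force: [1.2, -3.9, -5.6]
grip_width: 0.448
t 10.4 h [-26.86  -0.32] z 30.83 rpy [-3.1414e+00 -7.0000e-04 -2.3370e-01] F along/side/up 2.1 -3.5 -5.6 M [-0.77 -0.29 -0.07] w 0.448 qd 0.01
to [ 0.0269 -0.0003 -0.0002 -0.0002 -0.0007 -0.0007]
```

```bash
python3 -m crank '[[0.004,0,0,0,0,0],[0.008,0,0,0,0,0],[0.012,0,0,0,0,0],[0.016,0,0,0,0,0],[0.02,0,0,0,0,0],[0.025,0,0,0,0,0],[0.025,0,0,0,0,0]]' && python3 - <<'E'
from h import *
st(.01,.031)
snap('wrist','pics/w6.png'); snap('top','pics/top6.png'); 
im=cv2.imread('pics/top6.png'); a=cv2.resize(im[130:260,205:295],None,fx=4.5,fy=4.5,interpolation=cv2.INTER_CUBIC); cv2.imwrite('pics/top6c.png',a)
st()
E
```

```text
time: 11.28
eef_pos: [0.5903, 0.1693, 0.0308]
tcp_rot: [-3.141, -0.001, -0.234]
wrist_force: [1.0, -2.8, -5.2]
grip_width: 0.451
t 11.28 h [-1.85 -0.35] z 30.84 rpy [-3.1414e+00 -7.0000e-04 -2.3370e-01] F along/side/up 1.6 -2.5 -5.2 M [-0.77 -0.28  0.  ] w 0.451 qd 0.009
to [ 0.0119 -0.0004 -0.0002 -0.0002 -0.0007 -0.0007]
t 11.38 h [-2.15 -0.34] z 30.89 rpy [-3.1414e+00 -6.0000e-04 -2.3350e-01] F along/side/up 2.0 -3.0 -5.5 M [-0.86 -0.21 -0.06] w 0.443 qd 0.004
```

View pics/w6.png

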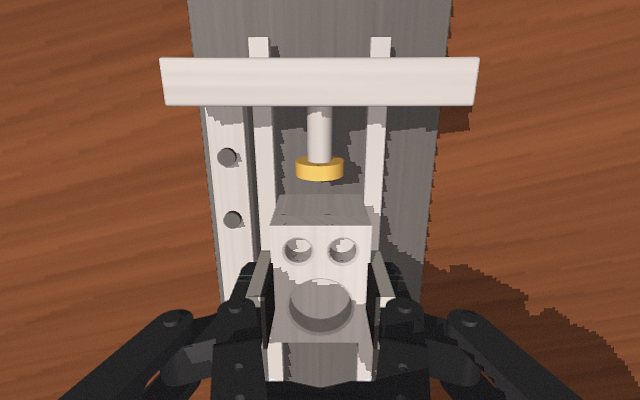

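View pics/top6c.png

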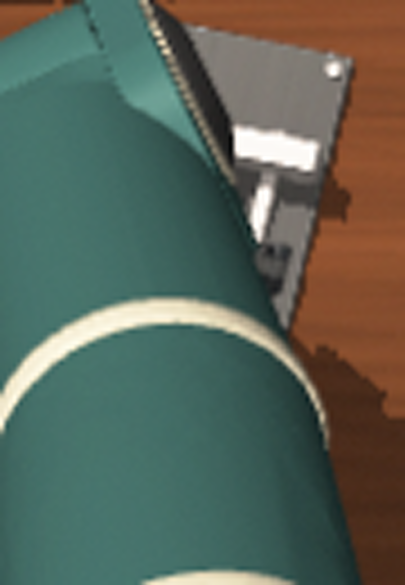

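```bash
python3 - <<'E'
from h import *
i=optics.camera_info('wrist')
im=cv2.imread('pics/w6.png'); hsv=cv2.cvtColor(im,cv2.COLOR_BGR2HSV)
print(hsv[150:200:2,320].tolist())
for z in (.034,.036,.038,.040): print(z,(hx(cast((320,181),i,z)[0])*1e3).round(1), (hx(cast((296,165),i,z)[0])*1e3).round(1),(hx(cast((344,165),i,z)[0])*1e3).round(1))
print('block front top',(hx(cast((320,225),i,.0465)[0])*1e3).round(1),'bottom',(hx(cast((320,195),i,.0085)[0])*1e3).round(1),'rear top',(hx(cast((320,342),i,.0465)[0])*1e3).round(1))
E
```

```text
[[9, 19, 223], [10, 21, 223], [11, 20, 221], [10, 21, 223], [10, 20, 224], [10, 20, 224], [10, 17, 225], [18, 175, 150], [20, 150, 212], [21, 141, 243], [22, 142, 242], [22, 143, 242], [22, 142, 242], [21, 141, 242], [22, 142, 243], [21, 145, 247], [8, 18, 115], [9, 28, 118], [13, 26, 117], [6, 22, 118], [13, 26, 118], [8, 26, 120], [13, 27, 132], [10, 29, 134], [8, 29, 134]]
0.034 [38.8 -0.9] [45.5  8.8] [ 45.5 -10.6]
0.036 [39.4 -0.9] [46.   8.7] [ 46.  -10.5]
0.038 [40.  -0.9] [46.5  8.5] [ 46.5 -10.3]
0.04 [40.6 -0.9] [47.1  8.4] [ 47.  -10.2]
block front top [24.6 -0.9] bottom [23.9 -0.9] rear top [-31.4  -0.8]
```

```bash
python3 -m crank '[[0.003,0,0,0,0,0],[0.006,0,0,0,0,0],[0.009,0,0,0,0,0],[0.011,0,0,0,0,0],[0.011,0,0,0,0,0]]' && python3 -c "
from h import *
st(.018,.031)" && python3 -m crank '[[0.0005,0,0,0,0,0],[0.001,0,0,0,0,0],[0.002,0,0,0,0,0],[0.003,0,0,0,0,0],[0.003,0,0,0,0,0]]' && python3 -c "
from h import *
st(.018,.031)"
```

```text
time: 12.0
eef_pos: [0.6006, 0.1669, 0.0308]
tcp_rot: [-3.142, -0.0, -0.233]
wrist_force: [-0.4, -2.9, -5.4]
grip_width: 0.449
t 12.0 h [ 8.71 -0.31] z 30.79 rpy [-3.1415e+00 -3.0000e-04 -2.3340e-01] F along/side/up 0.3 -2.9 -5.4 M [-0.66  0.02  0.05] w 0.449 qd 0.004
to [ 0.0093 -0.0003 -0.0002 -0.0001 -0.0003 -0.0004]
time: 12.62
eef_pos: [0.6034, 0.1663, 0.0308]
tcp_rot: [-3.142, -0.0, -0.233]
wrist_force: [-1.4, -2.4, -4.9]
grip_width: 0.447
t 12.62 h [11.54 -0.25] z 30.79 rpy [-3.1415e+00 -1.0000e-04 -2.3330e-01] F along/side/up -0.9 -2.6 -4.9 M [-0.56  0.31  0.11] w 0.447 qd 0.003
to [ 0.0065 -0.0002 -0.0002 -0.0001 -0.0001 -0.0003]
```

```bash
python3 -m crank '[[0.001,0,0,0,0,0],[0.002,0,0,0,0,0],[0.002,0,0,0,0,0]]' && python3 -c "
from h import *
st()" && python3 -m crank '[[0.001,0,0,0,0,0],[0.0015,0,0,0,0,0],[0.0015,0,0,0,0,0]]' && python3 -c "
from h import *
st()"
```

```text
time: 13.0
eef_pos: [0.6053, 0.1659, 0.0308]
tcp_rot: [-3.142, -0.0, -0.233]
wrist_force: [-0.8, -2.7, -4.9]
grip_width: 0.45
t 13.0 h [13.54 -0.25] z 30.8 rpy [-3.1415e+00 -1.0000e-04 -2.3330e-01] F along/side/up -0.1 -2.8 -4.9 M [-0.53  0.26  0.11] w 0.45 qd 0.001
time: 13.38
eef_pos: [0.6066, 0.1656, 0.0308]
tcp_rot: [-3.142, 0.0, -0.233]
wrist_force: [-2.9, -1.6, -5.1]
grip_width: 0.451
t 13.38 h [14.82 -0.19] z 30.75 rpy [-3.1416e+00  3.0000e-04 -2.3310e-01] F along/side/up -2.4 -2.2 -5.1 M [-0.5   0.67  0.1 ] w 0.451 qd 0.002
```

```bash
python3 -m crank '[[0.001,0,0,0,0,0],[0.001,0,0,0,0,0]]' && python3 -c "
from h import *
st()" && python3 -m crank '[[0.001,0,0,0,0,0],[0.001,0,0,0,0,0]]' && python3 -c "
from h import *
st()"
```

```text
time: 13.62
eef_pos: [0.6074, 0.1654, 0.0307]
tcp_rot: [3.142, 0.001, -0.233]
wrist_force: [-4.6, -1.0, -4.4]
grip_width: 0.448
t 13.62 h [15.68 -0.19] z 30.71 rpy [ 3.1415e+00  6.0000e-04 -2.3310e-01] F along/side/up -4.2 -2.0 -4.4 M [-0.42  1.    0.08] w 0.448 qd 0.002
time: 13.88
eef_pos: [0.6082, 0.1652, 0.0307]
tcp_rot: [3.141, 0.001, -0.233]
wrist_force: [-7.0, -1.7, -1.9]
grip_width: 0.452
t 13.88 h [16.47 -0.22] z 30.68 rpy [ 3.1414e+00  1.0000e-03 -2.3310e-01] F along/side/up -6.5 -3.3 -1.9 M [-0.41  1.35  0.1 ] w 0.452 qd 0.003
```

```bash
python3 -m crank '[[0.001,0,0,0,0,0],[0.001,0,0,0,0,0]]' && python3 -c "
from h import *
st()" && python3 -m crank '[[0.001,0,0,0,0,0],[0.001,0,0,0,0,0]]' && python3 -c "
from h import *
st()"
```

```text
time: 14.12
eef_pos: [0.609, 0.1651, 0.0307]
tcp_rot: [3.141, 0.001, -0.233]
wrist_force: [-7.5, -1.7, -1.8]
grip_width: 0.447
t 14.12 h [17.24 -0.18] z 30.67 rpy [ 3.1413e+00  1.3000e-03 -2.3300e-01] F along/side/up -6.9 -3.4 -1.8 M [-0.37  1.67  0.01] w 0.447 qd 0.002
time: 14.38
eef_pos: [0.6098, 0.1649, 0.0307]
tcp_rot: [3.141, 0.002, -0.233]
wrist_force: [-9.3, -2.2, -0.8]
grip_width: 0.449
t 14.38 h [18.11 -0.16] z 30.67 rpy [ 3.1413e+00  1.6000e-03 -2.3300e-01] F along/side/up -8.6 -4.3 -0.8 M [-0.35  1.85  0.  ] w 0.449 qd 0.004
```

```bash
python3 -m crank '[[0.001,0,0,0,0,0],[0.001,0,0,0,0,0]]' && python3 -c "
from h import *
st()" && python3 -m crank '[[0.001,0,0,0,0,0],[0.001,0,0,0,0,0]]' && python3 - <<'E'
from h import *
st(); snap('wrist','pics/w7.png'); snap('scene','pics/s7.png')
im=cv2.imread('pics/s7.png'); cv2.imwrite('pics/s7c.png',cv2.resize(im[130:260,320:450],None,fx=4.5,fy=4.5,interpolation=cv2.INTER_CUBIC))
E
```

```text
time: 14.62
eef_pos: [0.6102, 0.1649, 0.0305]
tcp_rot: [3.141, 0.003, -0.233]
wrist_force: [-12.8, -0.4, -0.1]
grip_width: 0.451
t 14.62 h [18.46 -0.11] z 30.53 rpy [ 3.1409e+00  2.7000e-03 -2.3280e-01] F along/side/up -12.3 -3.4 -0.1 M [-0.2   2.65 -0.04] w 0.451 qd 0.002
time: 14.88
eef_pos: [0.6109, 0.1648, 0.0305]
tcp_rot: [3.141, 0.003, -0.233]
wrist_force: [-15.0, -0.8, 2.3]
grip_width: 0.444
t 14.88 h [19.17 -0.05] z 30.49 rpy [ 3.1409  0.0032 -0.2326] F along/side/up -14.4 -4.3 2.3 M [-0.13  3.09 -0.07] w 0.444 qd 0.004
```

View pics/w7.png

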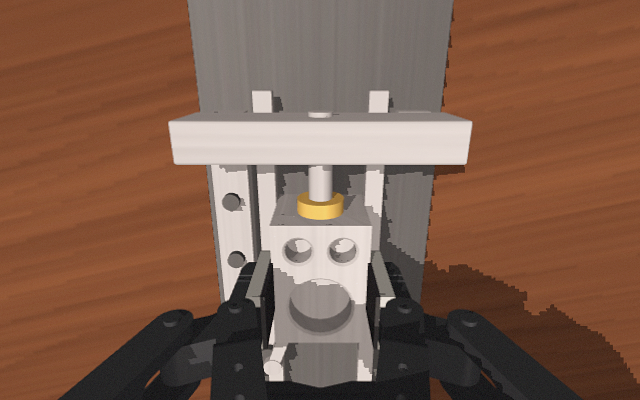

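View pics/s7c.png

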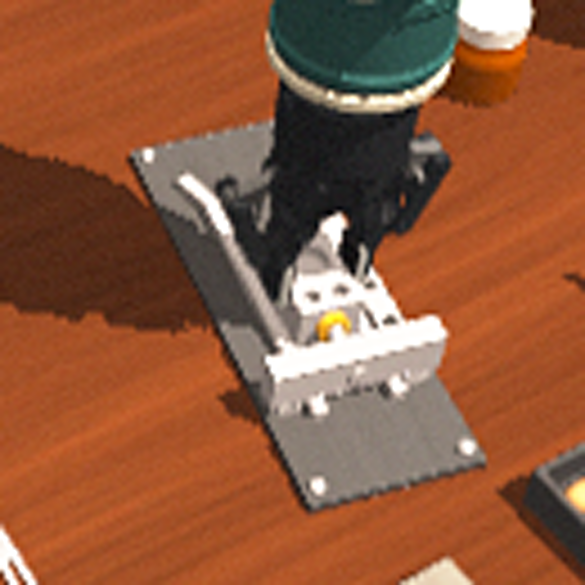

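```bash
python3 - <<'E'
import cv2,numpy as np
a=cv2.imread('pics/w6.png')[320:395,250:390]; b=cv2.imread('pics/w7.png')[320:395,250:390]
c=np.vstack([cv2.resize(x,None,fx=4,fy=4,interpolation=cv2.INTER_CUBIC) for x in (a,b)])
c=np.clip(c.astype(float)*1.3,0,255).astype(np.uint8)
cv2.imwrite('pics/cmp.png',c); print(c.shape)
E
python3 -c "
from h import *
st()"
```

```text
(600, 560, 3)
t 14.97 h [19.15 -0.08] z 30.48 rpy [ 3.1408  0.0032 -0.2326] F along/side/up -14.0 -4.1 2.0 M [-0.19  3.06 -0.11] w 0.45 qd 0.001
```

View pics/cmp.png

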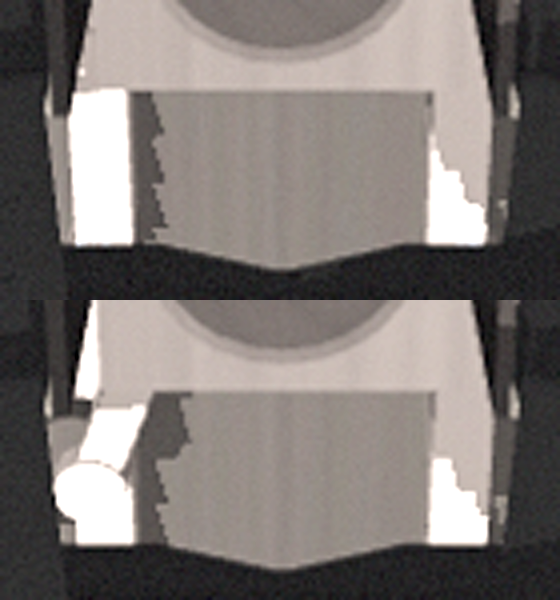

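```bash
python3 - <<'E'
from h import *
i7=optics.camera_info('wrist'); i4=np.load('w4.npy',allow_pickle=True).item()
def ang(pts,i):
    w=np.array([hx(p) for p in cast(pts,i,.024)])*1e3; d=w[1]-w[0]; print(w.round(1).tolist(),'deg',np.degrees(np.arctan2(d[1],d[0])).round(1))
# right edge of the finger, w7: crop->px
f=lambda x,y:(x/4+250,(y-300)/4+320)
ang([f(128,468),f(150,405)],i7); ang([f(76,460),f(97,408)],i7)
im=cv2.imread('pics/w4.png'); g=cv2.cvtColor(im,cv2.COLOR_BGR2GRAY).astype(float)
a=[(edge(g,r,300,266,170),r) for r in (30,40,50,60,70,80,90)]; print(a)
ang([a[5],a[0]],i4); ang([a[4],a[1]],i4)
b=cv2.imread('pics/w7.png'); g=cv2.cvtColor(b,cv2.COLOR_BGR2GRAY).astype(int)
for r in range(344,366,3): print(r,g[r,262:294].tolist())
E
```

```text
[[-42.8, 19.5], [-32.5, 16.3]] deg -17.3
[[-41.4, 26.3], [-33.0, 23.2]] deg -20.2
[(np.float64(287.5064935064935), 30), (np.float64(284.54545454545456), 40), (np.float64(281.59154929577466), 50), (np.float64(278.67164179104475), 60), (np.float64(275.84615384615387), 70), (np.float64(272.8524590163934), 80), (np.float64(269.94545454545454), 90)]
[[-36.1, 18.0], [-18.0, 11.6]] deg -19.6
[[-32.3, 16.6], [-21.5, 12.8]] deg -19.4
344 [127, 57, 42, 45, 46, 26, 82, 130, 127, 159, 195, 159, 135, 136, 143, 142, 143, 143, 141, 142, 143, 143, 145, 145, 146, 123, 77, 64, 65, 63, 63, 65]
347 [153, 63, 45, 44, 41, 33, 56, 56, 57, 50, 53, 137, 175, 182, 182, 182, 182, 182, 182, 183, 183, 216, 223, 226, 154, 71, 64, 64, 65, 66, 66, 65]
350 [82, 96, 105, 112, 114, 114, 111, 113, 103, 99, 123, 202, 217, 215, 215, 216, 216, 215, 216, 216, 217, 218, 215, 143, 69, 66, 67, 66, 63, 66, 69, 66]
353 [115, 114, 114, 114, 111, 113, 109, 109, 109, 132, 216, 217, 215, 216, 213, 216, 216, 216, 215, 216, 218, 219, 127, 58, 62, 66, 67, 68, 65, 67, 64, 66]
356 [93, 113, 110, 113, 109, 113, 116, 122, 166, 217, 217, 216, 215, 217, 215, 216, 215, 215, 218, 219, 192, 117, 69, 62, 68, 68, 66, 64, 68, 67, 65, 67]
359 [70, 115, 112, 133, 141, 140, 134, 153, 212, 211, 209, 209, 210, 213, 217, 218, 217, 218, 220, 194, 109, 88, 77, 66, 67, 66, 65, 76, 79, 81, 78, 80]
362 [29, 114, 140, 152, 188, 219, 214, 213, 214, 214, 214, 215, 215, 215, 218, 197, 173, 184, 132, 85, 88, 96, 78, 65, 67, 68, 64, 98, 110, 111, 110, 112]
365 [26, 114, 223, 218, 215, 214, 212, 211, 211, 215, 213, 215, 214, 214, 215, 214, 212, 212, 217, 129, 119, 99, 83, 67, 68, 66, 66, 63, 101, 109, 109, 112]
```

```bash
python3 - <<'E'
from h import *
i7=optics.camera_info('wrist'); i4=np.load('w4.npy',allow_pickle=True).item()
def fit(fn,i,rows,u0,u1,thr=150):
    g=cv2.cvtColor(cv2.imread(fn),cv2.COLOR_BGR2GRAY).astype(float)
    p=[(edge(g,r,u0,u1,thr),r) for r in rows]; p=[q for q in p if q[0]]
    w=np.array([hx(q) for q in cast(p,i,.024)]); k=np.polyfit(w[:,0],w[:,1],1)
    print(fn,len(p),np.round([p[0],p[-1]],1).tolist(),'deg',np.degrees(np.arctan(k[0])).round(2),'y at x=-33mm',(np.polyval(k,-.033)*1e3).round(2),'res',(np.std(w[:,1]-np.polyval(k,w[:,0]))*1e3).round(2))
fit('pics/w4.png',i4,range(28,92),300,262)
fit('pics/w7.png',i7,range(349,360),292,276)
fit('pics/w7.png',i7,range(350,357),266,276,160)
E
```

```text
pics/w4.png 64 [[288.3, 28.0], [270.2, 91.0]] deg -19.24 y at x=-33mm 16.76 res 0.03
pics/w7.png 11 [[285.5, 349.0], [281.5, 359.0]] deg -19.17 y at x=-33mm 17.04 res 0.06
pics/w7.png 7 [[272.5, 350.0], [269.9, 356.0]] deg -20.2 y at x=-33mm 23.54 res 0.06
```

The pawl's edge lies at -19.2° (rest was -19.2°), so it has sprung in behind the rear face. I'll ease back gently to seat the block on the pawl before letting go.

```bash
python3 -m crank '[[-0.001,0,0,0,0,0],[-0.001,0,0,0,0,0]]' && python3 -c "
from h import *
st()" && python3 -m crank '[[-0.001,0,0,0,0,0],[-0.001,0,0,0,0,0]]' && python3 -c "
from h import *
st()"
```

```text
time: 15.22
eef_pos: [0.6101, 0.1649, 0.0305]
tcp_rot: [3.141, 0.003, -0.233]
wrist_force: [-12.6, -1.0, -0.5]
grip_width: 0.452
t 15.22 h [18.4  -0.05] z 30.5 rpy [ 3.141e+00  2.700e-03 -2.327e-01] F along/side/up -12.1 -3.9 -0.5 M [-0.19  2.59 -0.02] w 0.452 qd 0.003
time: 15.48
eef_pos: [0.6094, 0.1651, 0.0306]
tcp_rot: [3.141, 0.002, -0.233]
wrist_force: [-9.3, -0.0, -2.5]
grip_width: 0.442
t 15.47 h [17.71 -0.02] z 30.56 rpy [ 3.1413e+00  2.1000e-03 -2.3280e-01] F along/side/up -9.0 -2.1 -2.5 M [-0.11  2.12 -0.05] w 0.442 qd 0.003
```

```bash
python3 -m crank '[[-0.001,0,0,0,0,0],[-0.001,0,0,0,0,0]]' && python3 -c "
from h import *
st()" && python3 -m crank '[[-0.001,0,0,0,0,0],[-0.001,0,0,0,0,0]]' && python3 - <<'E'
from h import *
st(); snap('wrist','pics/w8.png')
E
```

```text
time: 15.72
eef_pos: [0.609, 0.1652, 0.0306]
tcp_rot: [3.142, 0.001, -0.233]
wrist_force: [-6.1, -0.4, -5.0]
grip_width: 0.447
t 15.72 h [17.25 -0.05] z 30.6 rpy [ 3.1415e+00  1.2000e-03 -2.3300e-01] F along/side/up -5.9 -1.8 -5.0 M [-0.12  1.37 -0.04] w 0.447 qd 0.003
time: 15.98
eef_pos: [0.6087, 0.1653, 0.0307]
tcp_rot: [-3.141, -0.0, -0.233]
wrist_force: [-0.8, 0.4, -10.0]
grip_width: 0.451
t 15.97 h [16.97 -0.08] z 30.67 rpy [-3.1413e+00 -1.0000e-04 -2.3330e-01] F along/side/up -0.8 0.2 -10.0 M [ 0.   0.2 -0.1] w 0.451 qd 0.002
```

View pics/w8.png

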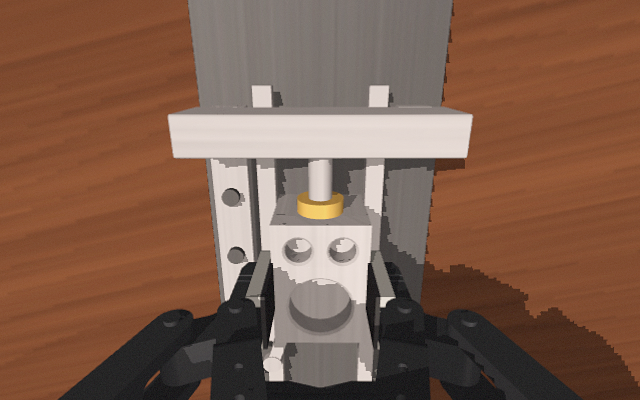

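The pawl now holds the block: the last 1 mm of pull-back gave only 0.3 mm of travel, and the push force fell to about zero. I'll open the gripper and lift clear.

```bash
python3 -m crank '[[0,0,0,0,0,0],[0,0,0,0,0,0],[0,0,0,0,0,0],[0,0,0,0,0,0]]' 62 && python3 - <<'E'
from h import *
st(); snap('wrist','pics/w9.png')
E
```

```text
time: 16.52
eef_pos: [0.6088, 0.1652, 0.0309]
tcp_rot: [-3.141, -0.0, -0.233]
wrist_force: [-0.0, 0.5, 0.5]
grip_width: 0.619
t 16.52 h [17.04 -0.11] z 30.95 rpy [-3.1413e+00 -3.0000e-04 -2.3320e-01] F along/side/up -0.1 0.5 0.5 M [ 0.04 -0.02  0.01] w 0.619 qd 0.002
```

View pics/w9.png

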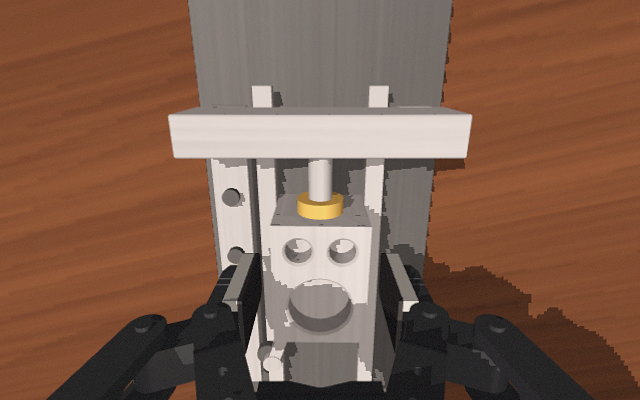

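The fingers are off the block and it stayed put, with its top front edge still at row 225 and the plunger cap still against it. Next I'll lift straight up and back away so the cameras have a clear view.

```bash
python3 -m crank '[[0,0,-0.015,0,0,0],[0,0,-0.04,0,0,0],[0,0,-0.08,0,0,0],[0,0,-0.12,0,0,0],[-0.02,0,-0.14,0,0,0],[-0.05,0,-0.14,0,0,0],[-0.09,0,-0.14,0,0,0],[-0.11,0,-0.14,0,0,0],[-0.11,0,-0.14,0,0,0]]' && python3 - <<'E'
from h import *
st(); im,i=snap('wrist','pics/w10.png'); np.save('w10.npy',i,allow_pickle=True); snap('scene','pics/s10.png')
im=cv2.imread('pics/w10.png'); cv2.imwrite('pics/w10c.png',cv2.resize(im[0:240,200:440],None,fx=2.5,fy=2.5,interpolation=cv2.INTER_CUBIC))
E
```

```text
time: 17.7
eef_pos: [0.5008, 0.1911, 0.1721]
tcp_rot: [-3.141, -0.001, -0.232]
wrist_force: [0.1, -0.8, -0.1]
grip_width: 0.62
t 17.7 h [-93.96   0.18] z 172.07 rpy [-3.141e+00 -9.000e-04 -2.317e-01] F along/side/up 0.2 -0.7 -0.1 M [-0.02 -0.07  0.04] w 0.62 qd 0.038
```

View pics/w10c.png

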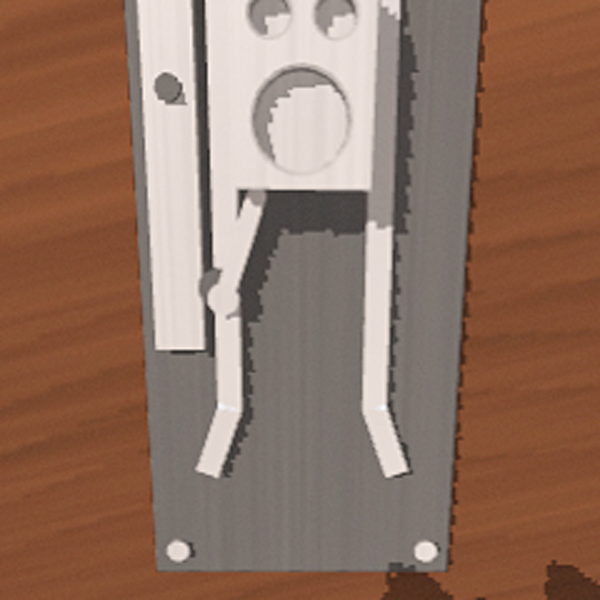

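View pics/s10.png

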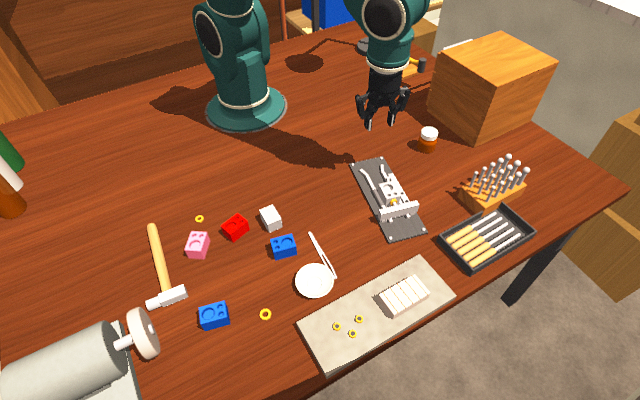

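The wrist crop shows the pawl tip at about (258,197) lying behind the block's rear face, with the hollows up. In the scene view the bystanders look unmoved. I'll do a last numeric check and then hand in.

```bash
python3 - <<'E'
from h import *
i=np.load('w10.npy',allow_pickle=True).item(); g=cv2.cvtColor(cv2.imread('pics/w10.png'),cv2.COLOR_BGR2GRAY).astype(float)
p=[(edge(g,r,312,290,165),r) for r in range(84,112)]; p=[q for q in p if q[0]]
w=np.array([hx(q) for q in cast(p,i,.024)]); k=np.polyfit(w[:,0],w[:,1],1); print('pawl deg',np.degrees(np.arctan(k[0])).round(2),len(p),(np.std(w[:,1]-np.polyval(k,w[:,0]))*1e3).round(2))
r=cast([(320,76)],i,.046)[0]; print('rear top edge hx mm',hx(r)*1e3)
t,_=snap('top','pics/top10.png')
for nm in('scene','top'):
    a=cv2.imread(f'pics/{nm}0.png').astype(int); b=cv2.imread('pics/s10.png' if nm=='scene' else 'pics/top10.png').astype(int)
    d=(np.abs(a-b).max(2)>40).astype(np.uint8); n,l,s,c=cv2.connectedComponentsWithStats(d)
    print(nm,[(s[j].tolist()) for j in range(1,n) if s[j,4]>8])
st()
E
```

```text
pawl deg -19.21 28 0.07
rear top edge hx mm [-13.3297407   -0.25102133]
scene [[0, 0, 4, 22, 60], [186, 0, 80, 60, 1601], [343, 0, 87, 131, 5540], [191, 17, 13, 42, 90], [264, 60, 5, 10, 27], [0, 64, 169, 154, 7453], [207, 65, 7, 10, 24], [187, 79, 24, 10, 99], [170, 85, 16, 5, 45], [227, 104, 25, 5, 74], [160, 108, 195, 62, 3550], [373, 181, 27, 26, 343], [224, 245, 30, 33, 648]]
top [[137, 147, 236, 253, 28865], [239, 171, 26, 34, 476], [408, 175, 20, 32, 548], [552, 313, 88, 87, 3512]]
t 17.85 h [-92.27  -0.25] z 171.37 rpy [-3.1412e+00 -8.0000e-04 -2.3380e-01] F along/side/up 0.4 -0.1 0.2 M [-0.03 -0.   -0.04] w 0.622 qd 0.01
```

```bash
python3 -c "
from workcell import workorder
print(workorder.job_done())"
```

```text
the job is handed in; nothing more can be done
None
```

The doming block is latched in the holder, hollows up, and the job is handed in at about 18 s of the 53 s allowed. I carried it across its width into the flared mouth. Then I slid it past the pawl and pushed it in 1 mm steps against the plunger, up to a peak along-channel force of about 14.4 N.

**Last checks:**
- **Pawl:** its edge was at -19.2° both before entry and after release, so it is fully sprung in behind the rear face.
- **Hold:** when I pulled back the last 1 mm before opening, the block moved only about 0.3 mm and the push force fell from 6 N to about 1 N. It stayed put when released.
- **Robot:** it touched nothing at the end, with wrist force about 0.
- **Bystanders:** comparing pictures before and after, changes in both views are confined to the arm with its shadow, the holder, and the spot the block came from. In the top view the arm and its shadow partly cover the area around the plain block, but the scene view shows it unmoved.

**Disagreements:**
- **Side force:** about 4 N of side force was still there when the pawl already looked closed. It faded as I eased back.
- **Push force:** the click came at about 14 N, slightly under the stated 15 to 20 N.
- **Cameras:** the wrist camera and the arm's position reading differed by about 1.6 mm along the channel.

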